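# Lay the standing trim box down on the desk riser and close up the row

## Robot

A 6-joint arm with a two-finger parallel gripper is mounted at the origin on the work surface. World frame = base frame: x ahead of the robot, y to its left, z up, the work surface at z = 0. Lengths are in mm, angles in rad, forces in N, time in s.
With the tool pointing down it reaches from about 275 to 750 mm from the base axis. Payload 10.2 kg.
Tool frame: the origin (TCP) lies midway between the tips of the shut fingers; the grasp point (between the pads) lies 19 mm behind it (ctrl.pinch_z is the distance from the TCP to the grasp point, in mm); x points along the fingers, z is the direction in which the jaws open and shut, and the axes are right-handed (so a half turn about x gives the same grasp; the last joint's range is limited). The gripper opens to 85 mm and grips with 20 to 120 N. Pads are 22 mm wide; open, the fingers measure 114 mm over their backs; the gripper's body (76 mm by 85 mm) begins 54 mm behind the grasp point. The pads swing forward as they close: fully open they stand 13 mm farther back than shut.
Start: joints at [-1.472, 0.313, 1.498, -0, 1.331, -0.223], TCP at [166.031, -498.061, 205.394] pointing down, gripper open.
Joint ranges: [-2.94, 2.94], [-0.97, 2.17], [0.19, 2.56], [-1.23, 4.37], [0.02, 3.11], [-2.88, 2.88]. Speed limits (rad/s): [2.39, 2.39, 3.01, 3.14, 3.14, 3.14].

## Interface

Orientations are given as a unit quaternion [w, x, y, z].
In Python, from rig import ctrl, capture, workorder, nets gives the robot as it stands. The module is installed in compiled form; this text tells all that it offers.
- The arm moves only by the tool send_rows, never from a script. Its argument "rows" is text: rows parted by semicolons, each of 5 numbers parted by spaces: the opening, from 0 (shut) to 1 (fully open), then the shift along the tool's x, y, z in cm, then the turn about the tool's x in units of 5 degrees (1.0 is 5 degrees). In form: grip x y z yaw; .... A call has 1 to 12 rows; each row is the pose to reach, as a shift and turn from the pose commanded when the call began, along the tool's axes at that moment; what a row does not reach only later rows make up. A row lasts 1/10 s, in which the tool goes at most 50 mm and 8.59 degrees, less where a joint would pass 70% of its speed; a pose out of reach is approached as far as the arm can. A call with a gripper value outside its range is refused whole. The fingers move at their own pace and stop on an object; "grip_force" is the grip in N (left out, the last holds). Time passes only in rows, so rows that repeat a pose let the fingers close. It gives the time, the measured TCP pose, the force and the opening at its end, in the units of the state.
- ctrl.sense(): the state, without advancing time (a new reading comes with each control period).
- capture(name): name is "scene" or "top" or "wrist"; returns a dict with "pixels" (400x640x3 uint8, red, green, blue), "intrinsics" (3x3 intrinsics, pixels), "view" (4x4, takes a point from world to camera coordinates); the wrist camera has in their place "mount" (4x4, takes a point from camera to tool coordinates, whose origin is the TCP and whose axes are the tool frame's). Camera axes: x right, y down, z forward; pixel columns grow to the right and rows downward; lengths in mm; the calibration is good to about 2 mm. A picture is of the moment at which its call begins: read the wrist's pose just before it. There is no depth.
- workorder.finish_job(): hands the job in, once; it reports no verdict.
Trained networks look in a picture, given as the dict that the camera call returned (one of the last four; its "shot" number tells which), for a name from the list of things; names that differ only in an ending like _2 or _b are one class to them, and where a whole thing is asked for, a point or a joint stands for the part that bears it (a point fixed in the world has none). Each returns a list of dicts, best first, with "confidence" (0 to 1); they miss things now and then, are a little off and sometimes report something else, mostly with a low value. They report only what shows in the picture. A call takes as long as a camera call. They do not tell look-alikes from the thing itself.
- nets.boxes_of(picture, target): "location" ([x, y, z] in mm, in world coordinates, good to about 4 mm: the middle of the surface that is visible of it).
- nets.spot_point(picture, target): "location" ([x, y, z] in mm, in world coordinates, good to about 4 mm: a listed point, or the origin of a listed thing).
The state is a dict: "time_s": time; "joints": joint angles; "dq": joint speeds; "tau": joint torques, N m; "eef_pos": TCP position; "ee_rot": TCP orientation; "force": force on the tool from outside, world axes, zero at the start; "wrist_torque": the same for the moment, N m; "grip_width": opening from 0.0 (shut) to 1.0 (fully open).
Only numpy, scipy, OpenCV 4.12 (cv2) and the standard library are available. Lean on these libraries where they do the work, as an engineer would, in place of code of your own. Each camera call takes 0.05 s, during which the arm holds its last target.

## Task

One of the two blue cloth trim boxes stands on end in front of the low plywood riser. Tip it away from the robot over the riser's front edge so that it lies on the riser, then slide it home: its far end up against the riser's back fence and its side butted flush against the other box, with no gap left. Do not shove the other box out of its place, and leave everything else as it stands.

Things in the scene. Friction and masses are not known exactly. Their poses are not given: they have to be found in the camera images.
- box: the loose trim box, a rigid closed box covered in blue cloth, 50 x 60 x 150 mm, mass 0.25 to 0.5 kg. It starts standing on end on the table, 5 to 25 mm in front of the riser's front edge, turned at most 0.12 rad against the riser. Origin: centre of the end it stands on at the start. Axes: x (50 mm thick) points to the riser, y (60 mm wide) runs along the riser, z runs along its 150 mm length, up at the start; lying down as asked, its z axis points along the riser's +x.
- box_top (a point): centre of the box's upper end (150 mm along its z from the origin); the end that comes to the fence
- box_mid (a point): centre of the box's volume, 75 mm along its z from the origin
- riser: fixed plywood riser: a flat board 14 mm thick and 460 mm long, with an upright fence 15 mm thick along its far side whose top is 50 mm above the table. Origin: on the table, under the centre of the 160 mm deep platform; x points across it to the fence (roughly away from the robot), y along it. In its frame the front edge is at x = -80 mm, the fence's inner face at x = +80 mm, the ends at y = -230 and +230 mm. It is turned by up to 0.25 rad.
- neighbour: the other trim box, loose but fuller (0.85 kg), same size, lying on the riser near its left or its right end, its far end within 2 mm of the fence, square to the riser. Origin: centre of its underside as it lies; x along its 150 mm length (same as the riser's x), y across its 60 mm width; it is 50 mm high as it lies.
- weight: steel pattern weight, a disc 72 mm across and 22 mm high with a knob, 52 mm high in all, on the riser near the end opposite the neighbour. Origin: centre of its underside. Leave it.
- jar: small glass jar of pins, 52 mm across, 55 mm high, on the table in front of the riser, about 150 mm left of the riser's middle. Origin: centre of its underside. Leave it.
- cone: grey thread cone, 58 mm across the foot, 72 mm high, on the table in front of the riser, about 150 mm right of the riser's middle. Origin: centre of its underside. Leave it.
- water: clear water bottle, 62 mm across, 200 mm high, on the table well to the right. Origin: centre of its underside. Leave it.
- mug: white mug, 82 mm across, 92 mm high, on the table well to the left. Origin: centre of its underside. Leave it.
- stapler: black stapler, 135 x 36 mm, about 55 mm high, on the table well to the left. Origin: centre of its underside. Leave it.
Not all that is in view belongs to the job. Leave any red look-alike of the box alone.

How it is judged:
By the outcome, as a careful person would: the job done as asked, in the order asked, and still so for the second after the job is handed in, with the robot touching nothing.
It also fails if it takes over 64 s, if anything falls off the work surface, if the arm or the gripper's body presses on something with over 40 N, if the wrist force passes 120 N, or if a joint passes its speed limit or range.

## Working session

There is one attempt and no reset: what is moved stays moved. The work goes in short steps, Python scripts to look and compute and a tool call to move; the robot and the scene stay as the last step left them, time stands still between calls to the robot, and variables do not carry over. Pictures are saved under pics/ and viewed, and the job is handed in when it is done.

Besides the shell and the picture viewer there is one more tool, called by a JSON object that holds its "method" and its "body". send_rows: Moves the arm, as the interface text tells. Its arguments: {"type":"object","properties":{"rows":{"type":"string"},"grip_force":{"type":"number"}},"required":["rows"]}

```bash
mkdir -p pics
cat > h.py <<'E'
import numpy as np, cv2
from rig import ctrl, capture, workorder, nets
def snap(n,f):
    p=capture(n); cv2.imwrite('pics/'+f,p['pixels'][:,:,::-1]); return p
def proj(p,X):
    X=np.atleast_2d(X); V=p['view']; c=X@V[:3,:3].T+V[:3,3]; u=c@p['intrinsics'].T; return u[:,:2]/u[:,2:]
def unproj(p,uv,z):
    V=np.array(p['view']);K=np.array(p['intrinsics']);R=V[:3,:3];t=V[:3,3]
    uv=np.atleast_2d(uv);d=np.c_[uv,np.ones(len(uv))]@np.linalg.inv(K).T@R; o=-R.T@t
    return o+d*((z-o[2])/d[:,2])[:,None]
E
python3 - <<'E'
from h import *
s=ctrl.sense();print(s)
for n in('scene','top'):
    p=snap(n,n+'0.png');print(n,p['intrinsics'],p['view'])
    for t in('box','box_top','box_mid','riser','neighbour','weight','jar','cone'):
        print(t,[(np.round(d['location'],0).tolist(),round(d['confidence'],2)) for d in nets.spot_point(p,t)][:4])
E
```

```text
{'time_s': 0.0, 'joints': array([-1.47240959e+00,  3.13431017e-01,  1.49843889e+00, -2.35538660e-06,
        1.33097850e+00, -2.23402143e-01]), 'dq': array([ 0.00105977, -0.00142392, -0.00109834, -0.00225037, -0.00341583,
       -0.0002117 ]), 'tau': array([-5.82089751e-05, -4.12262821e+01, -2.59743941e+01, -1.98570724e-04,
        4.06825668e-03,  2.29915372e-05]), 'eef_pos': array([ 165.99675296, -497.76622504,  204.84412302]), 'ee_rot': array([ 0.57334845,  0.41377377,  0.5739371 , -0.41310897]), 'force': array([-0.64323965,  0.66884779, -0.15537877]), 'wrist_torque': array([-0.06122111, -0.02285986,  0.02333039]), 'grip_width': 0.9995223314186039}
scene [[460.46110817   0.         321.39964939]
 [  0.         460.46110817 200.87407561]
 [  0.           0.           1.        ]] [[ 5.38880238e-01  8.42364715e-01  5.45668355e-03 -2.73299467e+02]
 [ 4.84694744e-01 -3.04759475e-01 -8.19873568e-01 -1.52945240e+02]
 [-6.88969589e-01  4.44458490e-01 -5.72518608e-01  1.68969987e+03]
 [ 0.00000000e+00  0.00000000e+00  0.00000000e+00  1.00000000e+00]]
box [([461.0, -100.0, 2.0], 0.78)]
box
[... 469 characters left out ...]
 [  0.           0.           1.        ]] [[ 1.37840631e-02 -9.99899521e-01 -3.30880565e-03 -2.38919085e+01]
 [-9.78767508e-01 -1.28157901e-02 -2.04572532e-01  5.13886623e+02]
 [ 2.04509572e-01  6.05839215e-03 -9.78845816e-01  1.61637431e+03]
 [ 0.00000000e+00  0.00000000e+00  0.00000000e+00  1.00000000e+00]]
box [([457.0, -98.0, 3.0], 0.91), ([339.0, -25.0, 2.0], 0.59)]
box_top [([336.0, -30.0, 147.0], 0.74), ([465.0, -103.0, 151.0], 0.7)]
box_mid [([462.0, -101.0, 73.0], 0.88), ([340.0, -22.0, 76.0], 0.75)]
riser [([574.0, -80.0, 0.0], 0.56)]
neighbour [([569.0, 51.0, 15.0], 0.67)]
weight [([589.0, -221.0, 23.0], 0.57)]
jar [([431.0, 54.0, -2.0], 0.51)]
cone [([450.0, -260.0, 1.0], 0.76)]
```

View pics/scene0.png

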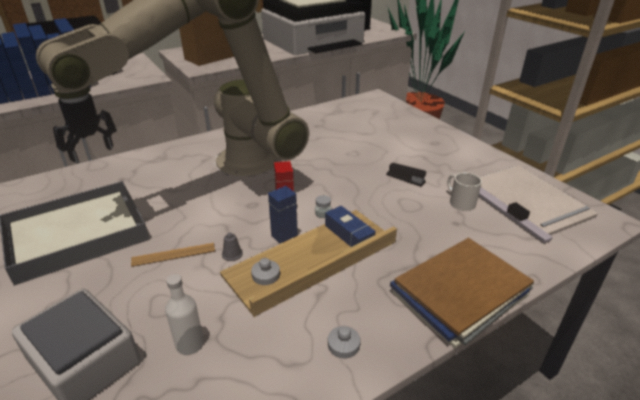

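View pics/top0.png

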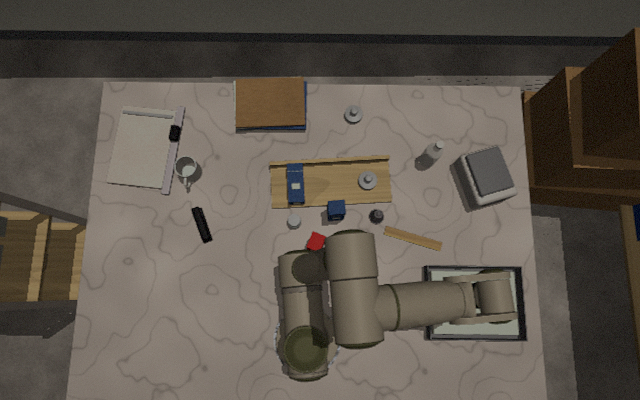

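Run:
```python
import cv2
a=cv2.imread('pics/top0.png')[110:260,240:440]; cv2.imwrite('pics/top0z.png',cv2.resize(a,None,fx=4,fy=4,interpolation=cv2.INTER_CUBIC))
a=cv2.imread('pics/scene0.png')[130:290,220:420]; cv2.imwrite('pics/scene0z.png',cv2.resize(a,None,fx=3.7,fy=3.7,interpolation=cv2.INTER_CUBIC))
```

```text
(no output)
```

View pics/top0z.png

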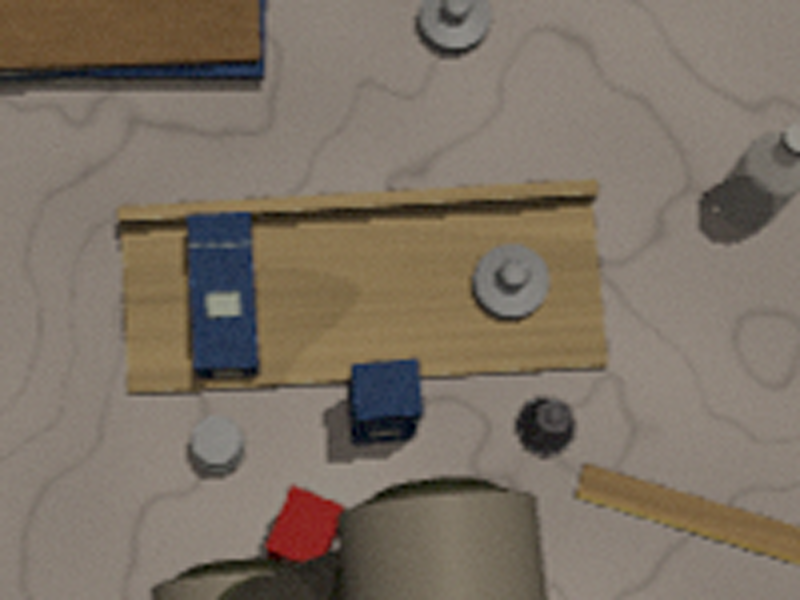

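View pics/scene0z.png

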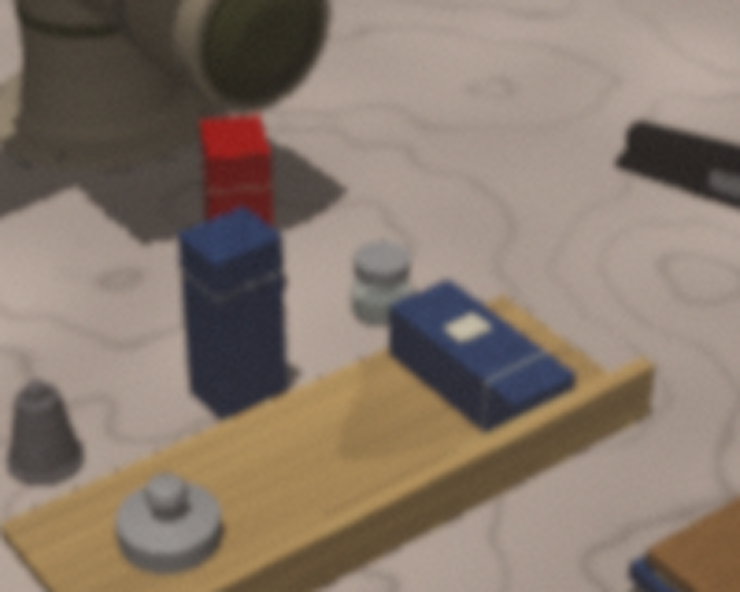

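The top view shows the blue box standing near px (336,210), the red look-alike at (316,241), and the neighbour lying at the left end, around (295,183). The weight is on the right, at (368,180). Next I'll work out the riser and box geometry.

```bash
cat > geo.py <<'E'
from h import *
p=capture('top')
f=lambda a:np.array(a)/4.+np.array([240,110])-0.375
def fw(x,y,th,P): 
    c,s=np.cos(th),np.sin(th);P=np.array(P,float);return np.c_[x+c*P[:,0]-s*P[:,1],y+s*P[:,0]+c*P[:,1],P[:,2]]
if __name__=='__main__':
    from scipy.optimize import least_squares
    fl,fr=unproj(p,f([[127,392],[606,369]]),14); print('front',fl,fr)
    bl,br=unproj(p,f([[118,209],[597,181]]),50); print('fence top outer',bl,br)
    pts=f([[127,392],[606,369],[118,209],[597,181]])
    M=[[-80,230,14],[-80,-230,14],[95,230,50],[95,-230,50]]
    r=least_squares(lambda q:(proj(p,fw(*q,M))-pts).ravel(),[576,-82,0]);print('riser',r.x,r.fun)
    pts=f([[188,214],[249,212],[195,376],[258,371]])
    M=[[75,30,64],[75,-30,64],[-75,30,64],[-75,-30,64]]
    n=least_squares(lambda q:(proj(p,fw(*q,M))-pts).ravel(),[570,50,0]);print('neigh',n.x,n.fun)
    pts=f([[350,367],[417,361],[353,424],[421,416]])
    M=[[25,30,150],[25,-30,150],[-25,30,150],[-25,-30,150]]
    b=least_squares(lambda q:(proj(p,fw(*q,M))-pts).ravel(),[462,-100,0]);print('box',b.x,b.fun)
    x,y,th=r.x
    for q in(n.x,b.x):
        d=q[:2]-[x,y];c,s=np.cos(th),np.sin(th);print('in riser',c*d[0]+s*d[1],-s*d[0]+c*d[1],q[2]-th)
    import scipy.spatial.transform as t
    w=ctrl.sense()['ee_rot'];print(t.Rotation.from_quat(np.r_[w[1:],w[0]]).as_matrix().round(3))
E
python3 geo.py
```

```text
front [479.9330793  144.81705115  14.        ] [ 508.21490282 -310.87721573   14.        ]
fence top outer [650.04056359 155.56397323  50.        ] [ 683.60318225 -300.12008842   50.        ]
riser [ 5.73033183e+02 -7.81546640e+01  6.70082657e-02] [-0.32218042  0.54451958  0.55404934 -0.09533326 -0.53707472 -0.60888136
  0.30594501  0.10006549]
neigh [5.66227766e+02 5.37066578e+01 7.06668637e-02] [-0.29873538  0.76155864  0.35916567  0.37453129 -0.25552091 -0.71692637
  0.1966182  -0.38227126]
box [ 4.58019934e+02 -9.47258715e+01  9.60668078e-02] [-0.37404127 -0.07060969 -0.07213497  0.03869526  0.14019616 -0.28151989
  0.30316198  0.31132789]
in riser 2.039044056521873 132.021074760395 0.0036585980031947907
in riser -115.86471137975543 -8.832945929231041 0.029058542131829276
[[ 0.     0.949  0.316]
 [ 0.     0.316 -0.949]
 [-1.     0.    -0.   ]]
```

{"method": "send_rows", "body": {"rows": "1 -4 4 -3 0.5;1 -6 8 -6 1;1 -9.5 12 -9 1.5;1 -9.5 16 -12 2;1 -9.5 20 -15 2.5;1 -9.5 24 -18 2.9;1 -9.5 28 -21 2.9;1 -9.5 32 -23.5 2.9;1 -9.5 36 -26 2.9;1 -9.5 38.6 -28 2.9;1 -9.5 39.6 -28.8 2.9;1 -9.5 39.6 -28.8 2.9"}}

```text
time_s: 2.15
eef_pos: [451.3, -97.9, 300.3]
ee_rot: [0.518, 0.482, 0.518, -0.482]
force: [-0.1, -0.9, -0.0]
grip_width: 1.003
```

Run:
```python
from h import *
s=ctrl.sense();p=snap('wrist','w1.png');print(s['eef_pos'],s['ee_rot'],s['time_s'])
np.save('w1.npy',np.array([p['intrinsics'],p['mount']],object),allow_pickle=True)
print(p['intrinsics'],p['mount'])
for t in('box','box_top','riser','neighbour'):
        print(t,[(np.round(d['location'],0).tolist(),round(d['confidence'],2)) for d in nets.spot_point(p,t)][:4])
```

```text
[451.31488125 -97.94796858 300.27884914] [ 0.51767222  0.48164601  0.51782215 -0.48155251] 2.15
[[315.41007671   0.         318.13470167]
 [  0.         315.41007671 202.34085805]
 [  0.           0.           1.        ]] [[ 7.78999695e-04 -3.27400126e-01  9.44885470e-01 -1.69552016e+02]
 [ 8.00417155e-04 -9.44885250e-01 -3.27400709e-01  8.48786647e+01]
 [ 9.99999376e-01  1.01134759e-03 -4.74008644e-04 -2.99851538e-01]
 [ 0.00000000e+00  0.00000000e+00  0.00000000e+00  1.00000000e+00]]
box [([458.0, -100.0, 0.0], 0.6), ([337.0, -27.0, 0.0], 0.55)]
box_top [([458.0, -100.0, 146.0], 0.87), ([336.0, -22.0, 154.0], 0.87), ([591.0, -219.0, 16.0], 0.63), ([460.0, -99.0, -0.0], 0.48)]
riser [([576.0, -85.0, 2.0], 0.58)]
neighbour [([567.0, 50.0, 14.0], 0.69)]
```

View pics/w1.png

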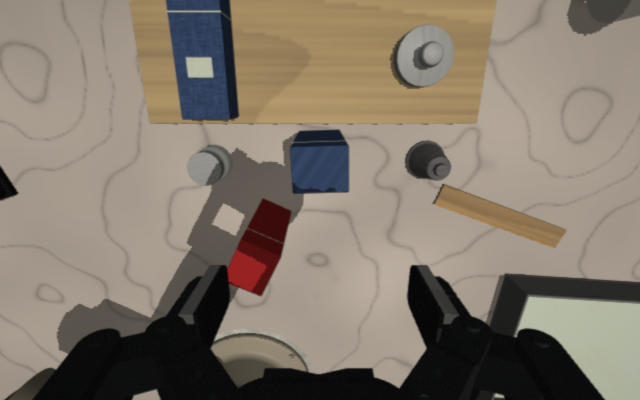

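```bash
cat >> h.py <<'E'
from scipy.spatial.transform import Rotation as Rt
def wview(p,s):
    q=s['ee_rot'];R=Rt.from_quat(np.r_[q[1:],q[0]]).as_matrix();T=np.eye(4);T[:3,:3]=R;T[:3,3]=s['eef_pos']
    p=dict(p);p['view']=np.linalg.inv(T@np.array(p['mount'],float));return p
E
python3 - <<'E'
from h import *
s=ctrl.sense();p=wview(capture('wrist'),s)
np.set_printoptions(suppress=True,precision=1)
im=p['pixels'][100:230,240:380,::-1];cv2.imwrite('pics/w1z.png',cv2.resize(im,None,fx=4,fy=4,interpolation=cv2.INTER_CUBIC))
print(unproj(p,[[149,124],[477,124]],14))
print(unproj(p,[[292,193],[349,191],[292,145],[349,143]],150))
print(unproj(p,[[180,121],[239,121]],64))
E
```

```text
[[ 477.6  140.7   14. ]
 [ 508.9 -320.4   14. ]]
[[ 432.8  -73.5  150. ]
 [ 439.1 -133.7  150. ]
 [ 483.6  -71.4  150. ]
 [ 489.5 -128.7  150. ]]
[[490.2  75.8  64. ]
 [495.2   2.2  64. ]]
```

View pics/w1z.png

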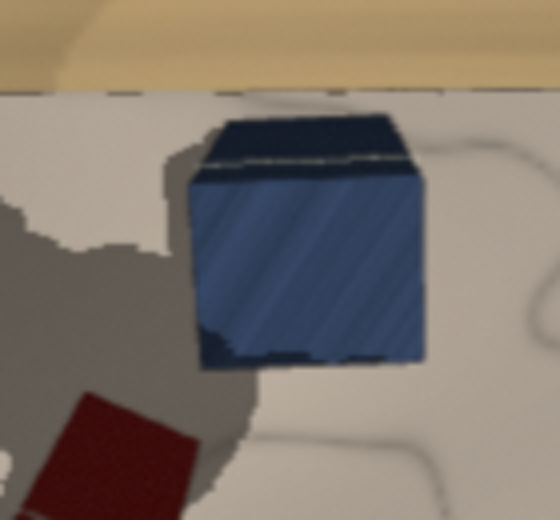

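{"method": "send_rows", "body": {"rows": "1 2 0.7 0 -0.3;1 6 0.7 0 -0.3;1 10 0.7 0 -0.3;1 14 0.7 0 -0.3;1 17 0.7 0 -0.3;1 18 0.7 0 -0.3;1 18 0.7 0 -0.3"}}

```text
time_s: 3.15
eef_pos: [457.2, -99.5, 120.1]
ee_rot: [0.522, 0.476, 0.523, -0.476]
force: [0.3, -0.4, 0.4]
grip_width: 0.999
```

Run:
```python
from h import *
s=ctrl.sense();p=snap('wrist','w2.png');print(s['eef_pos'],s['ee_rot'],s['time_s'])
```

```text
[457.21836051 -99.48521386 120.05889119] [ 0.52241034  0.47579243  0.52347463 -0.47611271] 3.15
```

View pics/w2.png

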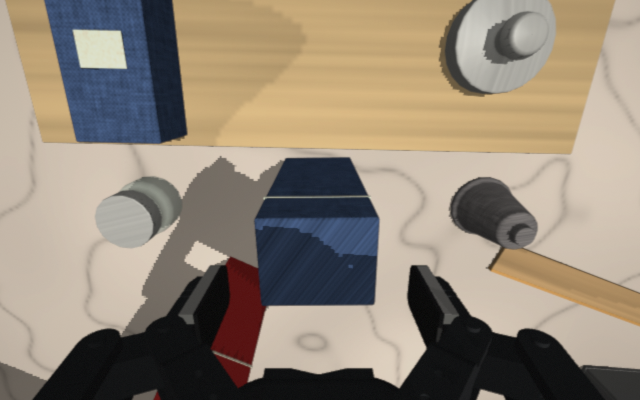

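The box top is centred between the fingers (cols 256–378), so I'll descend and grip lightly.

{"method": "send_rows", "body": {"rows": "1 1.2 0 0 0;1 2.2 0 0 0;0.6 2.2 0 0 0;0.5 2.2 0 0 0;0.5 2.2 0 0 0;0.5 2.2 0 0 0;0.5 2.2 0 0 0;0.5 2.2 0 0 0", "grip_force": 25}}

```text
time_s: 4.0
eef_pos: [458.1, -99.3, 99.2]
ee_rot: [0.524, 0.476, 0.523, -0.476]
force: [-1.3, 0.8, 6.4]
grip_width: 0.698
```

Run:
```python
from h import *
s=ctrl.sense();p=snap('wrist','w3.png');print(s['eef_pos'],s['ee_rot'],s['grip_width'],s['force'])
```

```text
[458.05157015 -99.25520245  99.21513906] [ 0.52365647  0.47588567  0.52267051 -0.47553366] 0.6978649227703928 [-1.33524067  0.78645191  6.35719123]
```

View pics/w3.png

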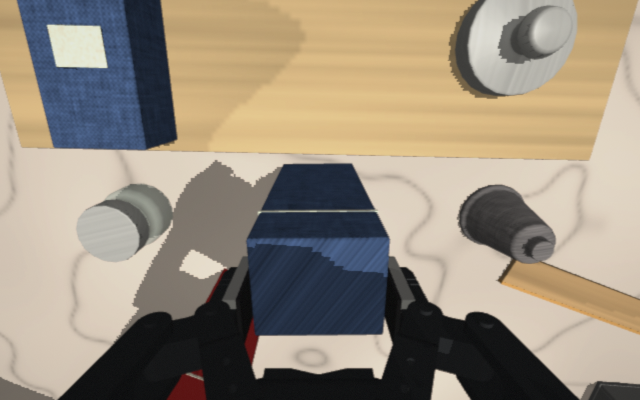

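{"method": "send_rows", "body": {"rows": "0.5 -0.2 0.5 0 0.15;0.5 -0.2 1.0 0.03 0.3;0.5 -0.3 2.0 0.05 0.3;0.5 -0.4 2.9 0.08 0.3;0.5 -0.4 3.9 0.1 0.3;0.5 -0.3 4.9 0.13 0.3;0.5 -0.1 5.9 0.15 0.3;0.5 0.1 6.8 0.18 0.3;0.5 0.4 7.7 0.2 0.3;0.5 0.7 8.6 0.22 0.3;0.5 0.7 8.6 0.22 0.3"}}

```text
time_s: 5.15
eef_pos: [544.2, -93.1, 90.8]
ee_rot: [0.517, 0.482, 0.517, -0.482]
force: [0.2, -0.2, 0.2]
grip_width: 0.701
```

Run:
```python
from h import *
s=ctrl.sense();p=snap('wrist','w4.png');print(s['eef_pos'],s['ee_rot'],s['grip_width'],s['force'])
p=snap('scene','s4.png');a=p['pixels'][130:290,220:420,::-1]; cv2.imwrite('pics/s4z.png',cv2.resize(a,None,fx=3.7,fy=3.7,interpolation=cv2.INTER_CUBIC))
```

```text
[544.23888911 -93.12893992  90.75944388] [ 0.51695894  0.48247906  0.51693519 -0.48243695] 0.7008283884677472 [ 0.23191418 -0.2011935   0.21103027]
```

View pics/w4.png

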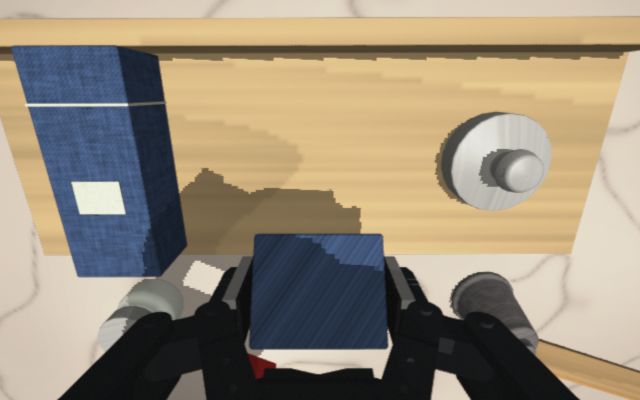

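View pics/s4z.png

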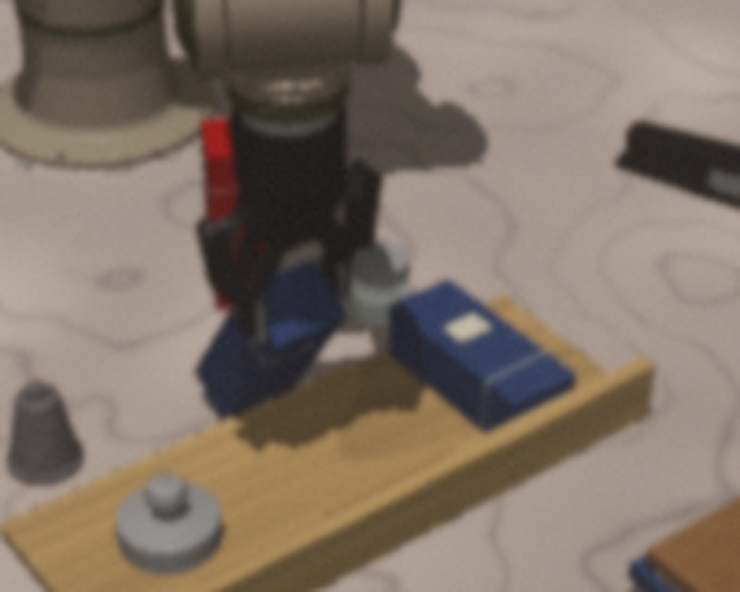

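The box is tilted about 40° on the riser's front edge, still in the grip, with no stray forces. I'll carry on along the arc.

{"method": "send_rows", "body": {"rows": "0.5 0.5 0.9 0 0;0.5 1 1.7 0 0;0.5 1.6 2.4 0 0;0.5 2.3 3.2 0 0;0.5 3 3.8 0 0;0.5 3.8 4.4 0 0;0.5 4.6 4.9 0 0;0.5 5.5 5.4 0 0;0.5 6.3 5.7 0 0;0.5 6.8 5.9 0 0;0.5 6.8 5.9 0 0"}}

```text
time_s: 6.35
eef_pos: [602.2, -89.0, 22.6]
ee_rot: [0.517, 0.482, 0.517, -0.483]
force: [-0.0, -0.7, 0.6]
grip_width: 0.7
```

Run:
```python
from h import *
s=ctrl.sense();p=snap('wrist','w5.png');print(s['eef_pos'],s['ee_rot'],s['grip_width'],s['force'])
p=snap('scene','s5.png');a=p['pixels'][130:290,220:420,::-1]; cv2.imwrite('pics/s5z.png',cv2.resize(a,None,fx=3.7,fy=3.7,interpolation=cv2.INTER_CUBIC))
```

```text
[602.1629318  -89.03201434  22.57351167] [ 0.51662077  0.48238649  0.51717534 -0.48263436] 0.6996089191800413 [-0.02005614 -0.73664279  0.57431137]
```

View pics/w5.png

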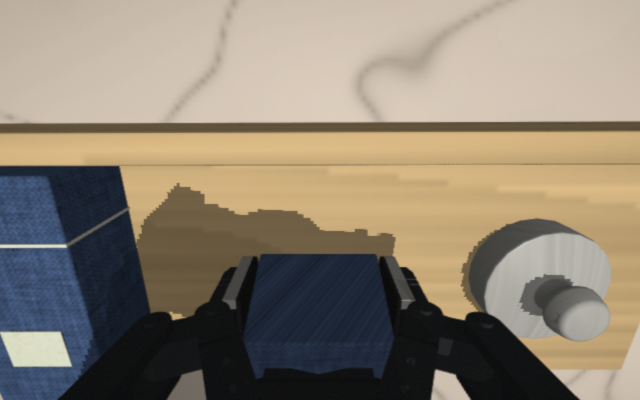

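View pics/s5z.png

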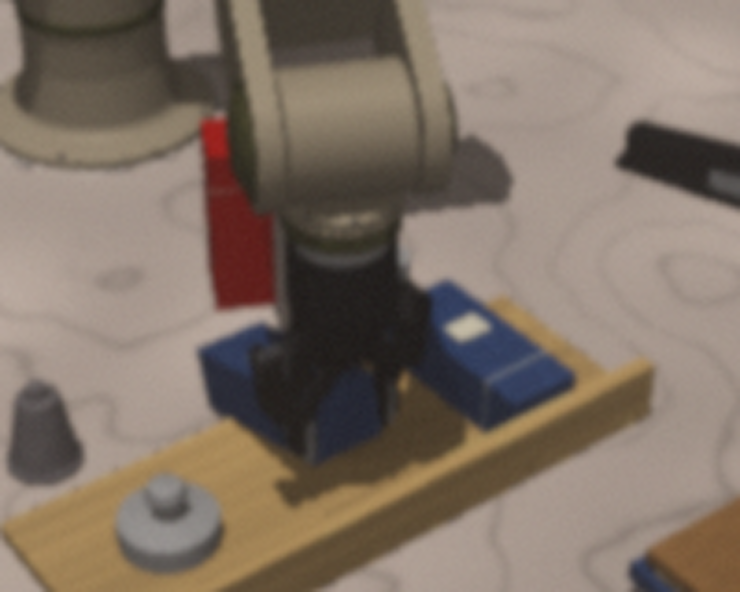

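{"method": "send_rows", "body": {"rows": "0.5 0.2 0 0 0;0.5 0.4 0.1 0 0;0.5 0.4 0.4 0 0;0.5 0.4 0.8 0 0;0.5 0.4 1.2 0 0;0.5 0.4 1.5 0 0;0.5 0.4 1.5 0 0"}}

```text
time_s: 7.15
eef_pos: [617.7, -88.0, 19.4]
ee_rot: [0.517, 0.483, 0.517, -0.482]
force: [-2.5, 0.2, 2.2]
grip_width: 0.693
```

Run:
```python
from h import *
s=ctrl.sense();p=snap('wrist','w6.png');print(s['eef_pos'],s['ee_rot'],s['grip_width'],s['force'])
p=snap('scene','s6.png');a=p['pixels'][130:290,220:420,::-1]; cv2.imwrite('pics/s6z.png',cv2.resize(a,None,fx=3.7,fy=3.7,interpolation=cv2.INTER_CUBIC))
```

```text
[617.67772695 -87.99841716  19.35599834] [ 0.51697221  0.48261477  0.51681548 -0.48241526] 0.6934444771002614 [-2.50733531  0.20796292  2.17436277]
```

View pics/w6.png

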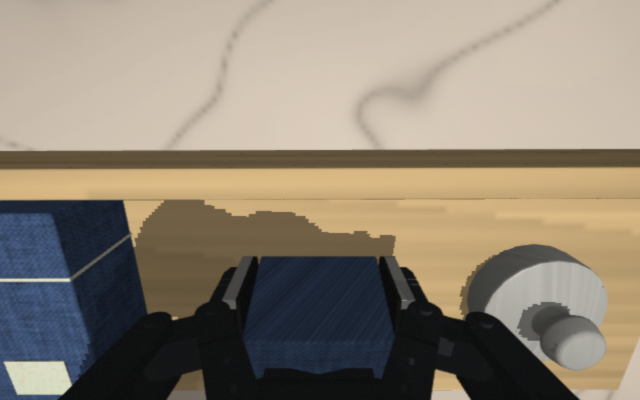

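View pics/s6z.png

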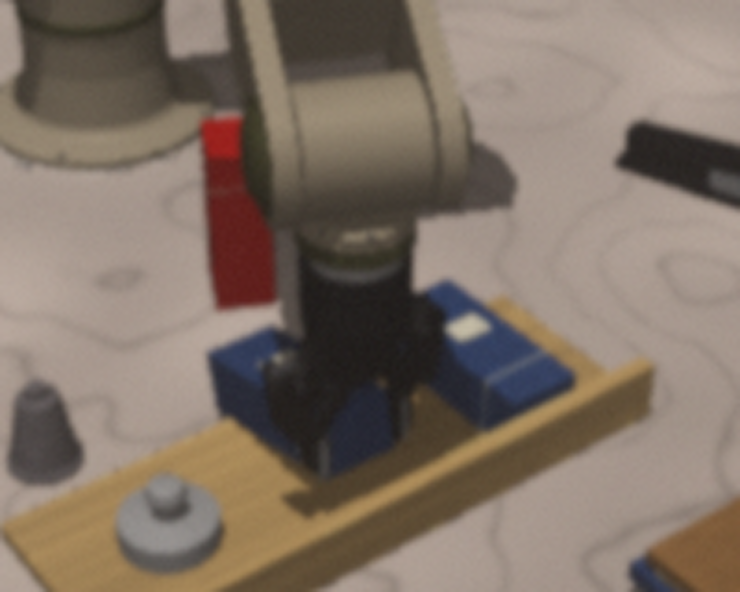

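{"method": "send_rows", "body": {"rows": "0.5 0.1 0.2 0 0;0.5 0.1 0.4 0 0;0.5 0.1 0.5 0 0;0.5 0.1 0.6 0 0;0.5 0.1 0.6 0 0"}}

```text
time_s: 7.75
eef_pos: [623.2, -87.7, 18.4]
ee_rot: [0.517, 0.482, 0.517, -0.483]
force: [-2.5, 0.1, 2.0]
grip_width: 0.696
```

Run:
```python
from h import *
s=ctrl.sense();p=snap('wrist','w7.png');print(s['eef_pos'],s['ee_rot'],s['grip_width'],s['force'])
p=snap('scene','s7.png');a=p['pixels'][130:290,220:420,::-1]; cv2.imwrite('pics/s7z.png',cv2.resize(a,None,fx=3.7,fy=3.7,interpolation=cv2.INTER_CUBIC))
```

```text
[623.24924846 -87.65476907  18.39149458] [ 0.51684368  0.48248886  0.51693271 -0.48255329] 0.6956257749254232 [-2.47942379  0.14612947  2.00317298]
```

View pics/s7z.png

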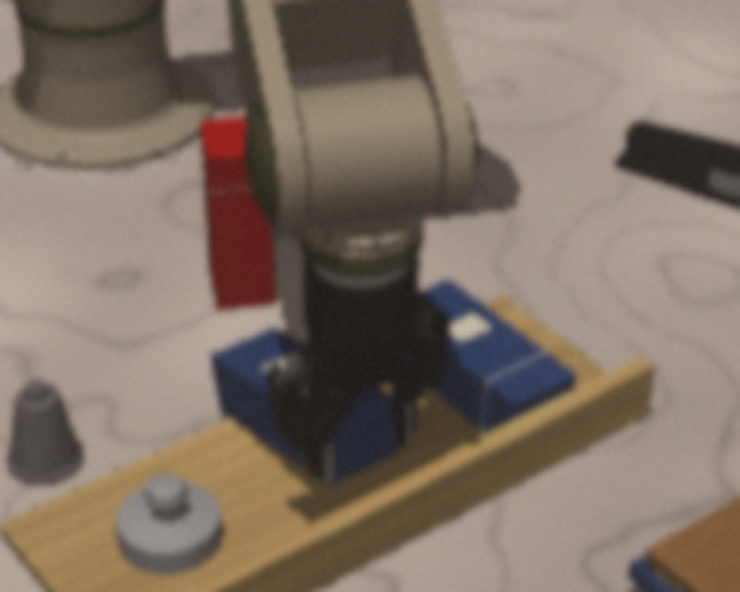

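{"method": "send_rows", "body": {"rows": "0.8 0 0 0 0;1 0 0 0 0;1 0 0 0 0;1 -3 0 0 0;1 -8 0 0 0;1 -12 -2 0 0;1 -16 -5 -1 0;1 -20 -7 -3 0;1 -22 -8 -4 0;1 -22 -8 -4 0;1 -22 -8 -4 0"}}

```text
time_s: 8.95
eef_pos: [540.9, -53.3, 238.1]
ee_rot: [0.517, 0.483, 0.517, -0.482]
force: [0.6, 0.3, -0.4]
grip_width: 0.997
```

```bash
cat >> h.py <<'E'
def look(n,f,tg=()):
    s=ctrl.sense();p=snap(n,f)
    if n=='wrist': p=wview(p,s)
    np.set_printoptions(suppress=True,precision=1)
    print(s['time_s'],s['eef_pos'],s['force'],s['grip_width'])
    np.savez('last_'+n,view=p['view'],K=p['intrinsics'])
    for t in tg: print(t,[(np.round(d['location'],0).tolist(),round(d['confidence'],2)) for d in nets.spot_point(p,t)][:3])
    return p
E
python3 - <<'E'
from h import *
look('wrist','w8.png',('box','box_top','box_mid','neighbour','riser'))
E
```

```text
8.95 [540.9 -53.3 238.1] [ 0.6  0.3 -0.4] 0.9968276062406269
box [([338.0, -29.0, 4.0], 0.93), ([478.0, -98.0, 40.0], 0.71)]
box_top [([338.0, -22.0, 150.0], 0.64), ([628.0, -89.0, 38.0], 0.59), ([479.0, -102.0, 38.0], 0.17)]
box_mid [([340.0, -26.0, 75.0], 0.98), ([557.0, -92.0, 41.0], 0.79)]
neighbour [([564.0, 50.0, 15.0], 0.75)]
riser [([625.0, -88.0, 35.0], 0.37)]
```

View pics/w8.png

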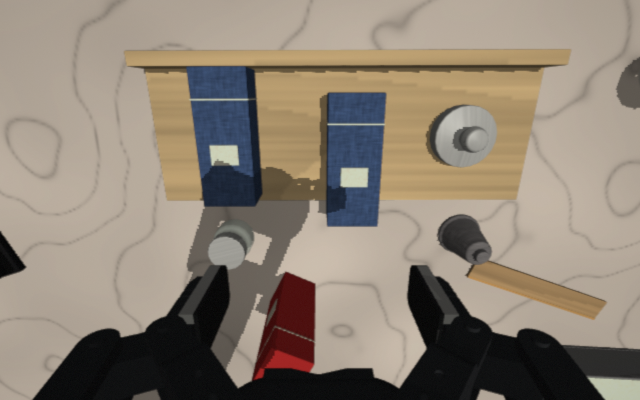

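Run:
```python
from h import *
a=np.load('last_wrist.npz');p=dict(view=a['view'],intrinsics=a['K'])
print('box',unproj(p,[[328,93],[386,93],[327,226],[379,226]],64))
print('nb',unproj(p,[[187,67],[253,67],[203,207],[257,206]],64))
print('fence inner top',unproj(p,[[125,66],[570,64]],50), 'front',unproj(p,[[166,200],[518,199]],14))
im=cv2.imread('pics/w8.png')[40:240,170:400];cv2.imwrite('pics/w8z.png',cv2.resize(im,None,fx=3,fy=3,interpolation=cv2.INTER_CUBIC))
```

```text
box [[ 626.33085065  -57.06033731   64.        ]
 [ 630.49132159 -116.61809085   64.        ]
 [ 477.97176246  -67.76243468   64.        ]
 [ 482.27621507 -129.15502336   64.        ]]
nb [[641.05487333  86.15089159  64.        ]
 [645.67103194  20.02949477  64.        ]
 [491.77107105  77.5059404   64.        ]
 [497.38087988  15.06453558  64.        ]]
fence inner top [[ 638.15070843  156.11444249   50.        ]
 [ 672.37448166 -306.58544496   50.        ]] front [[ 478.78600994  143.80468549   14.        ]
 [ 512.55408763 -318.33637375   14.        ]]
```

View pics/w8z.png

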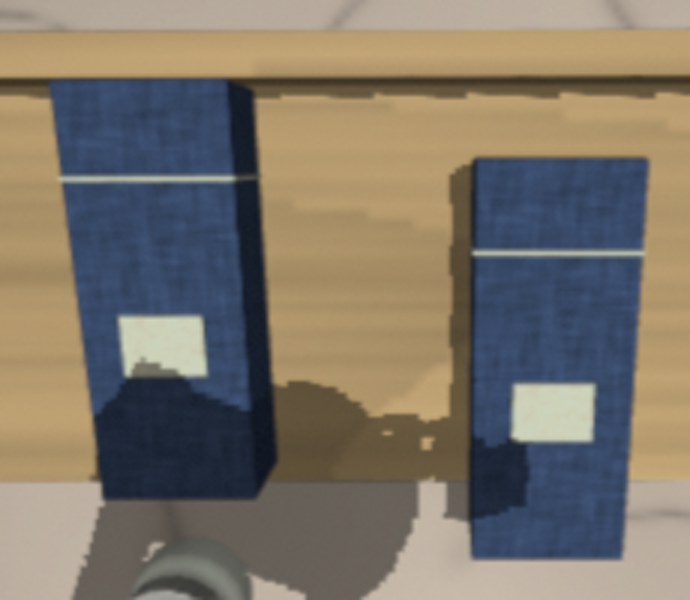

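{"method": "send_rows", "body": {"rows": "0.4 0 -4 2 0;0.4 0 -8 4.1 0;0.4 2 -9 4.1 0;0.4 6 -9 4.1 0;0.4 10 -9 4.1 0;0.4 14 -9 4.1 0;0.4 18 -9 4.1 0;0.4 20.5 -9 4.1 0;0.4 21.4 -9 4.1 0;0.4 21.4 -9 4.1 0"}}

```text
time_s: 10.25
eef_pos: [453.4, -100.3, 23.7]
ee_rot: [0.516, 0.482, 0.518, -0.483]
force: [-0.3, -0.3, 0.8]
grip_width: 0.4
```

Run:
```python
from h import *
look('wrist','w9.png')
```

```text
10.25 [ 453.4 -100.3   23.7] [-0.3 -0.3  0.8] 0.40008353365067173
```

View pics/w9.png

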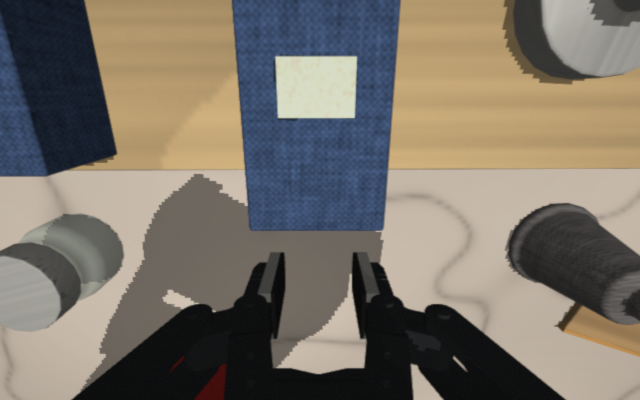

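{"method": "send_rows", "body": {"rows": "0.4 0 0.6 0 0;0.4 0 1.2 0 0;0.4 0 1.7 0 0;0.4 0 2.2 0 0;0.4 0 2.6 0 0;0.4 0 3 0 0;0.4 0 3.3 0 0;0.4 0 3.5 0 0;0.4 0 3.5 0 0"}}

```text
time_s: 11.2
eef_pos: [489.0, -98.0, 24.3]
ee_rot: [0.517, 0.483, 0.517, -0.482]
force: [1.4, -0.4, 0.0]
grip_width: 0.401
```

Run:
```python
from h import *
look('wrist','w10.png')
```

```text
11.2 [489.  -98.   24.3] [ 1.4 -0.4  0. ] 0.4006304880351639
```

View pics/w10.png

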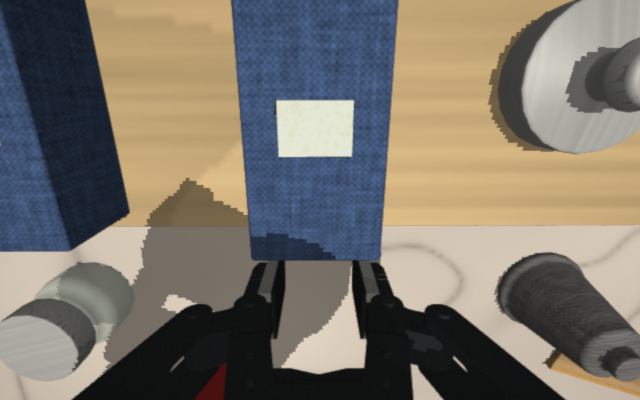

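{"method": "send_rows", "body": {"rows": "0.4 0 0.1 0 0;0.4 0 0.2 0 0;0.4 0 0.3 0 0;0.4 0 0.4 0 0;0.4 0 0.4 0 0"}}

```text
time_s: 11.75
eef_pos: [492.8, -97.6, 24.4]
ee_rot: [0.517, 0.483, 0.517, -0.482]
force: [-1.1, 0.3, -0.8]
grip_width: 0.397
```

{"method": "send_rows", "body": {"rows": "0.4 0 0.1 0 0;0.4 0 0.1 0 0"}}

```text
time_s: 11.95
eef_pos: [493.8, -97.6, 24.4]
ee_rot: [0.517, 0.483, 0.517, -0.482]
force: [-0.8, -0.1, -0.5]
grip_width: 0.402
```

{"method": "send_rows", "body": {"rows": "0.4 0 0.1 0 0;0.4 0 0.1 0 0"}}

```text
time_s: 12.15
eef_pos: [494.7, -97.5, 24.4]
ee_rot: [0.517, 0.483, 0.517, -0.482]
force: [-0.3, 0.6, -0.5]
grip_width: 0.397
```

{"method": "send_rows", "body": {"rows": "0.4 0 0.1 0 0;0.4 0 0.1 0 0"}}

```text
time_s: 12.35
eef_pos: [495.0, -97.5, 24.4]
ee_rot: [0.516, 0.482, 0.517, -0.483]
force: [-5.0, -0.7, 3.1]
grip_width: 0.404
```

{"method": "send_rows", "body": {"rows": "0.4 0 0.1 0 0;0.4 0 0.1 0 0"}}

```text
time_s: 12.55
eef_pos: [494.9, -97.4, 24.3]
ee_rot: [0.516, 0.481, 0.518, -0.483]
force: [-11.5, -2.1, 6.9]
grip_width: 0.4
```

Run:
```python
from h import *
look('wrist','w11.png')
```

```text
12.55 [494.9 -97.4  24.3] [-11.5  -2.1   6.9] 0.39964733833440313
```

View pics/w11.png

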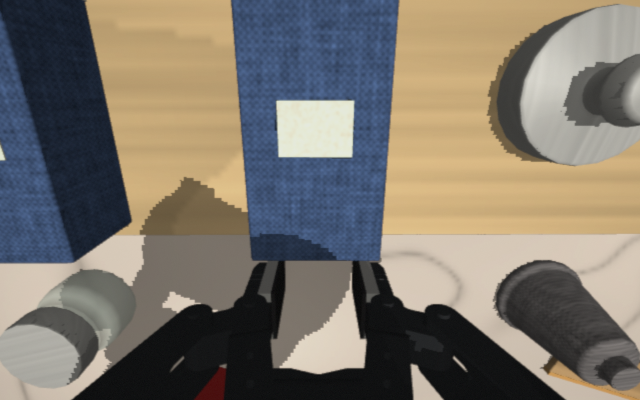

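Run:
```python
from h import *
print(ctrl.sense()['joints'].round(2))
```

```text
[-0.43  0.5   1.76 -0.    0.89  1.08]
```

{"method": "send_rows", "body": {"rows": "0.4 0 -1 0 0;0.4 -2 -3 0 0;0.5 -6 -3 0 0;0.6 -10 -3 0 0;0.7 -14 -1 1 -1;0.8 -16 2 3 -2.6;0.8 -16 6 5 -4.2;0.8 -16 8.6 5.3 -5.8;0.8 -16 8.6 5.3 -7.4;0.8 -16 8.6 5.3 -9;0.8 -16 8.6 5.3 -10.6;0.8 -16 8.6 5.3 -12"}}

```text
time_s: 13.8
eef_pos: [586.1, -144.4, 184.3]
ee_rot: [0.69, 0.158, 0.689, -0.157]
force: [0.2, -0.6, -0.7]
grip_width: 0.8
```

{"method": "send_rows", "body": {"rows": "0.8 0 0 0 -1.6;0.8 0 0 0 -3.2;0.8 0 0 0 -4.8;0.8 0 0 0 -6;0.8 0 0 0 -6;0.8 0 0 0 -6"}}

```text
time_s: 14.4
eef_pos: [586.1, -144.4, 184.4]
ee_rot: [0.707, -0.023, 0.707, 0.023]
force: [0.0, 0.7, -0.0]
grip_width: 0.798
```

Run:
```python
from h import *
print(ctrl.sense()['joints'].round(2),ctrl.sense()['ee_rot'])
p=look('wrist','w12.png')
```

```text
[-0.44  0.5   1.28  0.    1.36 -0.5 ] [ 0.7068855  -0.02328073  0.70656224  0.02325283]
14.4 [ 586.1 -144.4  184.4] [ 0.   0.7 -0. ] 0.7975729393673854
```

View pics/w12.png

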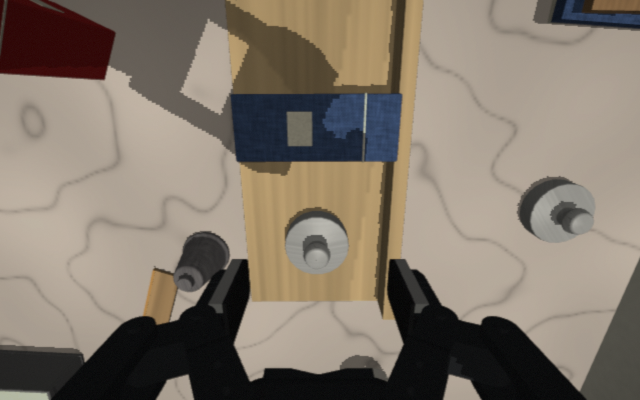

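{"method": "send_rows", "body": {"rows": "0.8 3 0 0 0;0.8 7 0 0 0;0.8 11 0 0 0;0.8 14 0 0 0;0.8 16 0 0 0;0.8 16.4 0 0 0;0.8 16.4 0 0 0"}}

```text
time_s: 15.15
eef_pos: [586.1, -144.3, 20.5]
ee_rot: [0.707, -0.024, 0.707, 0.024]
force: [0.4, 0.0, 0.7]
grip_width: 0.799
```

Run:
```python
from h import *
p=look('wrist','w13.png')
```

```text
15.15 [ 586.1 -144.3   20.5] [0.4 0.  0.7] 0.7993949292554396
```

View pics/w13.png

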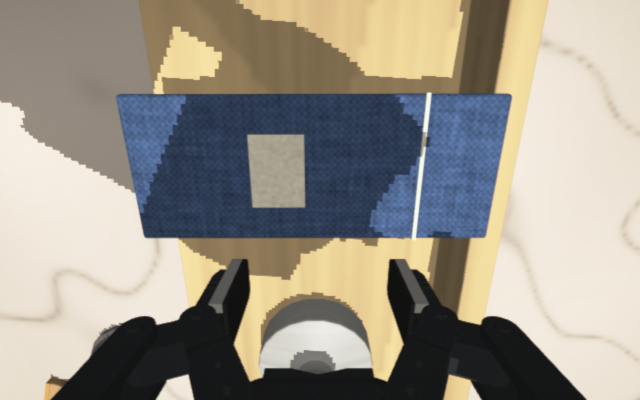

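{"method": "send_rows", "body": {"rows": "0.8 0 0.5 0 0;0.8 0 1 0 0;0.8 0 1.5 0 0;0.8 0 2.2 0 0;0.8 0 3 0 0;0.8 0 3.8 0 0;0.8 0 4.6 0 0;0.8 0 5.4 0 0;0.8 0 6.2 0 0;0.8 0 6.8 0 0;0.8 0 7.2 0 0;0.8 0 7.2 0 0"}}

```text
time_s: 16.4
eef_pos: [580.8, -71.6, 20.1]
ee_rot: [0.706, -0.024, 0.707, 0.025]
force: [0.7, 1.2, -0.8]
grip_width: 0.798
```

Run:
```python
from h import *
p=look('wrist','w14.png')
```

```text
16.4 [580.8 -71.6  20.1] [ 0.7  1.2 -0.8] 0.7982877980304584
```

View pics/w14.png

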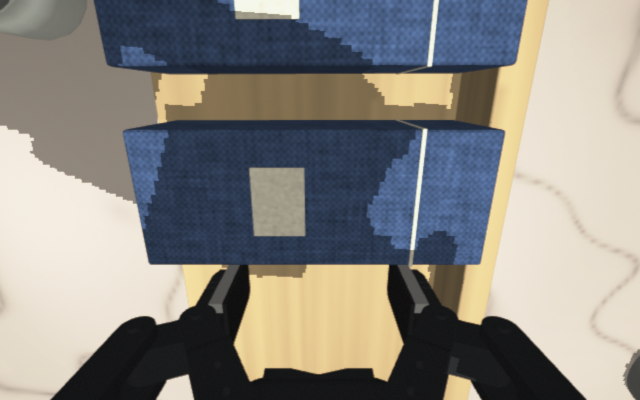

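```bash
cat > gap.py <<'E'
from h import *
import sys
a=np.load('last_wrist.npz');p=dict(view=a['view'],intrinsics=a['K'])
g=list(map(float,sys.argv[1:]))
q=unproj(p,np.array(g).reshape(-1,2),64)
n=np.array([-.068,.998,0]);np.set_printoptions(suppress=True,precision=1);print(q, q@n)
E
python3 gap.py 150 66 480 67 150 129 480 129 170 264 450 264
```

```text
[[513.1  18.1  64. ]
 [634.   26.2  64. ]
 [510.8  -4.8  64. ]
 [639.3   4.2  64. ]
 [513.7 -64.5  64. ]
 [639.9 -55.6  64. ]] [-16.9 -17.  -39.5 -39.3 -99.3 -99. ]
```

{"method": "send_rows", "body": {"rows": "0.8 0 0.4 0 0;0.8 0 0.8 0 0;0.8 0 1.2 0 0;0.8 0 1.5 0 0;0.8 0 1.7 0 0;0.8 0 1.8 0 0;0.8 0 1.8 0 0"}}

```text
time_s: 17.15
eef_pos: [579.7, -54.5, 20.4]
ee_rot: [0.707, -0.024, 0.707, 0.024]
force: [-0.6, -2.3, 0.5]
grip_width: 0.798
```

Run:
```python
from h import *
p=look('wrist','w15.png')
im=p['pixels'][0:200,80:540,::-1];cv2.imwrite('pics/w15z.png',cv2.resize(im,None,fx=1.7,fy=1.7,interpolation=cv2.INTER_CUBIC))
```

```text
17.15 [579.7 -54.5  20.4] [-0.6 -2.3  0.5] 0.7984733162341165
```

View pics/w15z.png

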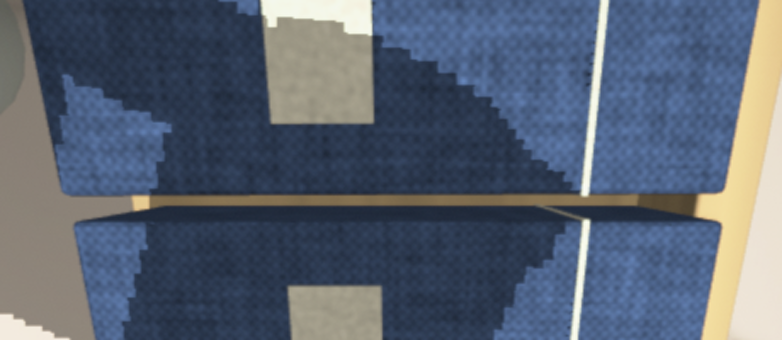

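{"method": "send_rows", "body": {"rows": "0.8 0 0.1 0 0;0.8 0 0.2 0 0;0.8 0 0.3 0 0;0.8 0 0.4 0 0;0.8 0 0.4 0 0;0.8 0 0.4 0 0"}}

```text
time_s: 17.8
eef_pos: [579.6, -50.5, 20.4]
ee_rot: [0.707, -0.024, 0.707, 0.024]
force: [-1.5, -3.2, 0.6]
grip_width: 0.801
```

Run:
```python
from h import *
p=look('wrist','w16.png')
im=p['pixels'][60:200,80:540,::-1];cv2.imwrite('pics/w16z.png',cv2.resize(im,None,fx=1.7,fy=3.4,interpolation=cv2.INTER_CUBIC))
```

```text
17.8 [579.6 -50.5  20.4] [-1.5 -3.2  0.6] 0.8011686775298835
```

View pics/w16z.png

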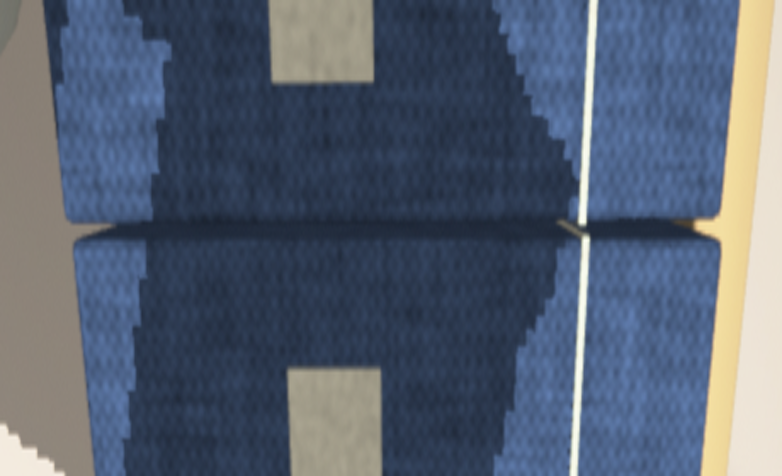

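{"method": "send_rows", "body": {"rows": "0.8 0 0.05 0 0;0.8 0 0.05 0 0"}}

```text
time_s: 18.05
eef_pos: [579.6, -50.1, 20.4]
ee_rot: [0.707, -0.024, 0.707, 0.024]
force: [-1.1, -3.1, 0.5]
grip_width: 0.804
```

{"method": "send_rows", "body": {"rows": "0.8 0 0.05 0 0;0.8 0 0.05 0 0"}}

```text
time_s: 18.25
eef_pos: [579.5, -49.5, 20.4]
ee_rot: [0.707, -0.024, 0.707, 0.024]
force: [-0.8, -3.0, 1.2]
grip_width: 0.8
```

Run:
```python
from h import *
p=look('wrist','w17.png')
im=p['pixels'][60:200,80:540,::-1];cv2.imwrite('pics/w17z.png',cv2.resize(im,None,fx=1.7,fy=3.4,interpolation=cv2.INTER_CUBIC))
```

```text
18.25 [579.5 -49.5  20.4] [-0.8 -3.   1.2] 0.799629867401794
```

View pics/w17z.png

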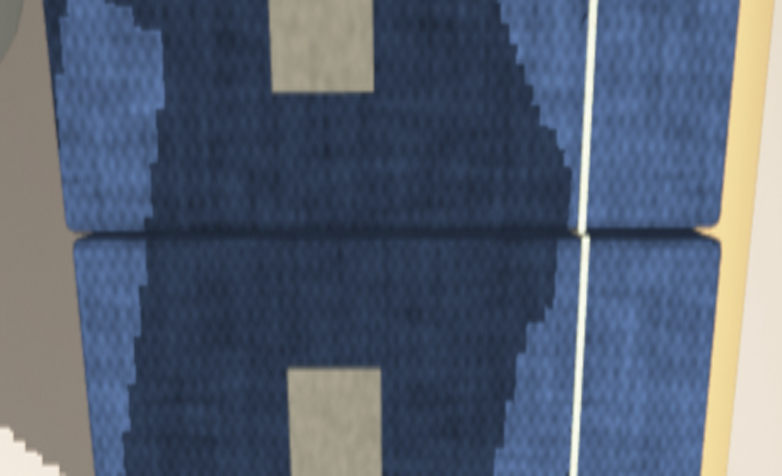

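{"method": "send_rows", "body": {"rows": "0.8 0 0.04 0 0;0.8 0 0.04 0 0"}}

```text
time_s: 18.5
eef_pos: [579.5, -49.1, 20.4]
ee_rot: [0.707, -0.024, 0.707, 0.024]
force: [-2.0, -3.6, 1.5]
grip_width: 0.801
```

{"method": "send_rows", "body": {"rows": "0.8 0 0.03 0 0;0.8 0 0.03 0 0"}}

```text
time_s: 18.7
eef_pos: [579.5, -48.9, 20.4]
ee_rot: [0.707, -0.024, 0.707, 0.024]
force: [-2.2, -3.6, 0.3]
grip_width: 0.798
```

Run:
```python
from h import *
p=look('wrist','w18.png')
im=p['pixels'][60:200,80:540,::-1];cv2.imwrite('pics/w18z.png',cv2.resize(im,None,fx=1.7,fy=3.4,interpolation=cv2.INTER_CUBIC))
```

```text
18.7 [579.5 -48.9  20.4] [-2.2 -3.6  0.3] 0.7983789798524399
```

View pics/w18z.png

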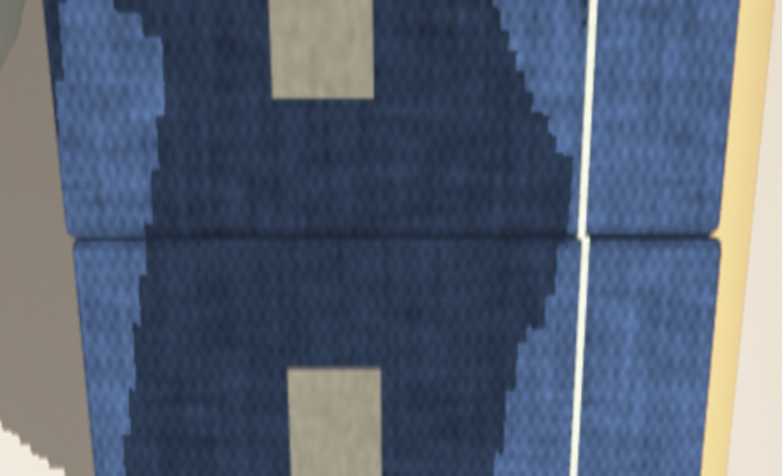

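{"method": "send_rows", "body": {"rows": "0.8 0 0.03 0 0;0.8 0 0.03 0 0"}}

```text
time_s: 18.95
eef_pos: [579.6, -48.8, 20.4]
ee_rot: [0.707, -0.025, 0.707, 0.024]
force: [-0.6, -4.9, 0.6]
grip_width: 0.798
```

Run:
```python
from h import *
p=look('wrist','w19.png')
im=p['pixels'][60:200,80:540,::-1];cv2.imwrite('pics/w19z.png',cv2.resize(im,None,fx=1.7,fy=3.4,interpolation=cv2.INTER_CUBIC))
# label edge tracking, neighbour vs box
def edges(f):
    g=cv2.cvtColor(cv2.imread(f),cv2.COLOR_BGR2GRAY).astype(float)
    a=g[60:125,250:290].mean(1);d=np.diff(a);i=d.argmin()
    b=g[150:240,255:300].mean(1);e=np.diff(b);j=e.argmax()
    w=lambda d,i:(np.arange(i-2,i+3)*np.abs(d[i-2:i+3])).sum()/np.abs(d[i-2:i+3]).sum()
    return round(60+w(d,i),2),round(150+w(e,j),2)
for k in range(16,20): print(k,edges(f'pics/w{k}.png'))
```

```text
18.95 [579.6 -48.8  20.4] [-0.6 -4.9  0.6] 0.7979773232724442
16 (np.float64(83.33), np.float64(167.36))
17 (np.float64(86.18), np.float64(167.36))
18 (np.float64(88.02), np.float64(167.36))
19 (np.float64(88.21), np.float64(167.35))
```

View pics/w19z.png

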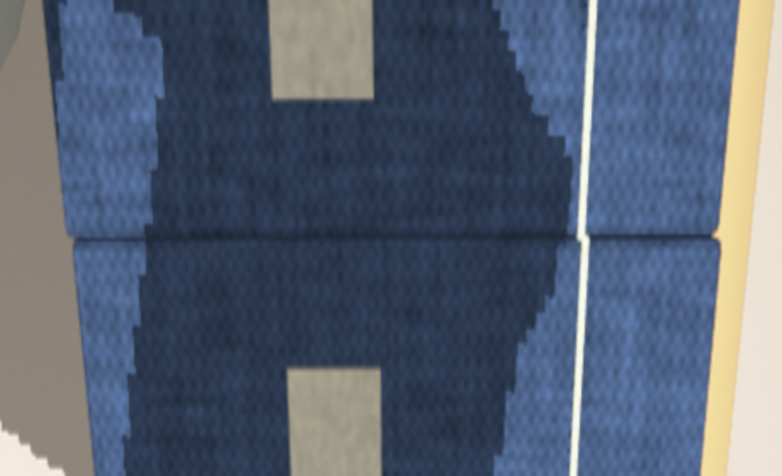

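{"method": "send_rows", "body": {"rows": "0.8 0 0.02 0 0;0.8 0 0.02 0 0;0.8 0 0.02 0 0"}}

```text
time_s: 19.3
eef_pos: [579.6, -48.6, 20.3]
ee_rot: [0.707, -0.025, 0.707, 0.024]
force: [-0.9, -6.1, -0.2]
grip_width: 0.802
```

Run:
```python
from h import *
p=look('wrist','w20.png')
def edges(f):
    g=cv2.cvtColor(cv2.imread(f),cv2.COLOR_BGR2GRAY).astype(float)
    a=g[60:125,250:290].mean(1);d=np.diff(a);i=d.argmin()
    w=lambda d,i:(np.arange(i-2,i+3)*np.abs(d[i-2:i+3])).sum()/np.abs(d[i-2:i+3]).sum()
    return round(60+w(d,i),2)
for k in range(18,21): print(k,edges(f'pics/w{k}.png'))
```

```text
19.3 [579.6 -48.6  20.3] [-0.9 -6.1 -0.2] 0.8017732737738817
18 88.02
19 88.21
20 88.45
```

{"method": "send_rows", "body": {"rows": "0.8 0 0.03 0 0;0.8 0 0.03 0 0;0.8 0 0.03 0 0"}}

```text
time_s: 19.65
eef_pos: [579.5, -48.4, 20.3]
ee_rot: [0.707, -0.025, 0.707, 0.024]
force: [-0.7, -4.6, -1.3]
grip_width: 0.803
```

Run:
```python
from h import *
p=look('wrist','w21.png')
def edges(f):
    g=cv2.cvtColor(cv2.imread(f),cv2.COLOR_BGR2GRAY).astype(float)
    a=g[60:125,250:290].mean(1);d=np.diff(a);i=d.argmin()
    w=lambda d,i:(np.arange(i-2,i+3)*np.abs(d[i-2:i+3])).sum()/np.abs(d[i-2:i+3]).sum()
    return round(60+w(d,i),2)
for k in range(18,22): print(k,edges(f'pics/w{k}.png'))
im=p['pixels'][110:150,80:540,::-1];cv2.imwrite('pics/w21z.png',cv2.resize(im,None,fx=1.7,fy=10,interpolation=cv2.INTER_NEAREST))
```

```text
19.65 [579.5 -48.4  20.3] [-0.7 -4.6 -1.3] 0.8033186955752121
18 88.02
19 88.21
20 88.45
21 88.46
```

View pics/w21z.png

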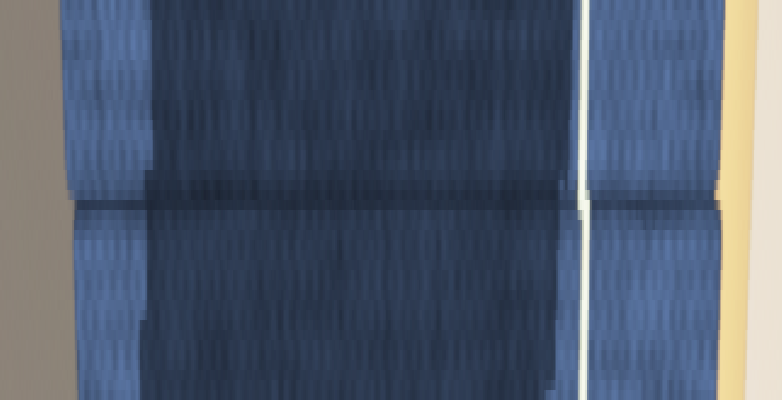

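The seam is closed over its whole length, and the contact force has settled. I'll retract and look.

{"method": "send_rows", "body": {"rows": "0.8 0 -0.6 0 0;0.8 -1 -1.5 0 0;0.8 -5 -1.5 0 0;0.8 -10 -1.5 0 0;0.8 -14 -1.5 -1 1;0.6 -18 -1 -3 2.6;0.4 -22 1 -5 4.2;0.4 -22 2 -7 5.8;0.4 -22 3 -8 7.4;0.4 -22 4 -8 9;0.4 -22 4 -8 10.6;0.4 -22 4 -8 12"}}

```text
time_s: 20.9
eef_pos: [496.9, -13.6, 241.4]
ee_rot: [0.624, 0.334, 0.623, -0.334]
force: [-0.9, -0.4, -0.3]
grip_width: 0.4
```

{"method": "send_rows", "body": {"rows": "0.4 0 0 0 1.6;0.4 0 0 0 3.2;0.4 0 0 0 4.8;0.4 0 0 0 6;0.4 0 0 0 6;0.4 0 0 0 6"}}

```text
time_s: 21.5
eef_pos: [496.9, -13.8, 240.9]
ee_rot: [0.518, 0.482, 0.517, -0.482]
force: [0.5, -0.6, 0.2]
grip_width: 0.398
```

Run:
```python
from h import *
p=look('wrist','w22.png',('neighbour','box_mid','box_top'))
p=look('top','t22.png')
im=p['pixels'][110:260,240:440,::-1];cv2.imwrite('pics/t22z.png',cv2.resize(im,None,fx=4,fy=4,interpolation=cv2.INTER_CUBIC))
```

```text
21.5 [496.9 -13.8 240.9] [ 0.5 -0.6  0.2] 0.397923242835322
neighbour [([567.0, 50.0, 14.0], 0.97)]
box_mid [([340.0, -26.0, 70.0], 0.92), ([576.0, -9.0, 42.0], 0.77)]
box_top [([648.0, -5.0, 36.0], 0.87), ([336.0, -24.0, 152.0], 0.82)]
21.7 [496.9 -13.7 240.5] [ 1.  -0.9 -1.2] 0.40004060818054926
```

View pics/w22.png

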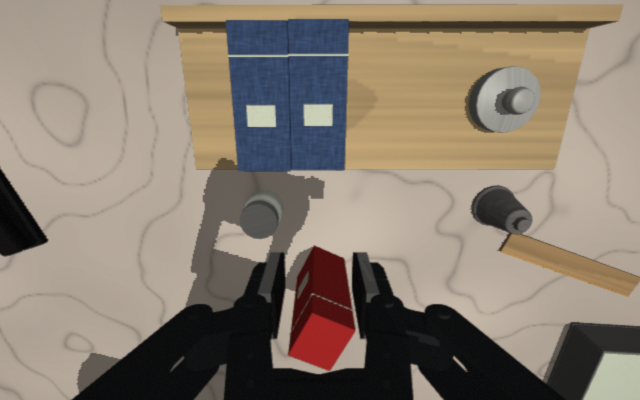

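Run:
```python
import cv2
im=cv2.imread('pics/w22.png')
a=cv2.resize(im[5:65,210:370],None,fx=5,fy=5,interpolation=cv2.INTER_CUBIC);b=cv2.resize(im[145:185,210:370],None,fx=5,fy=5,interpolation=cv2.INTER_CUBIC)
cv2.imwrite('pics/w22z.png',cv2.vconcat([a,b]))
```

```text
(no output)
```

View pics/w22z.png

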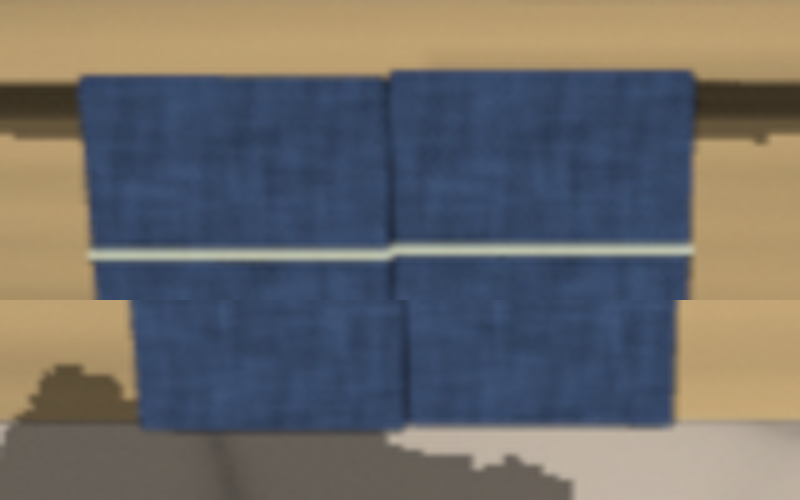

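The box's far end stands about 1 px nearer the fence than the neighbour's, as expected. I'll nudge its near end gently to confirm it is seated.

{"method": "send_rows", "body": {"rows": "0.4 2 -2 0 0;0.4 6 -2.7 0 0;0.4 10 -2.7 0 0;0.4 14 -2.7 0 0;0.4 18 -2.7 0 0;0.4 20.7 -2.7 0 0;0.4 21.7 -2.7 0 0;0.4 21.7 -2.2 0 0;0.4 21.7 -1.6 0 0;0.4 21.7 -1.2 0 0;0.4 21.7 -1.0 0 0;0.4 21.7 -1.0 0 0"}}

```text
time_s: 22.95
eef_pos: [487.5, -14.4, 24.0]
ee_rot: [0.517, 0.483, 0.517, -0.482]
force: [0.7, -0.7, 0.2]
grip_width: 0.398
```

{"method": "send_rows", "body": {"rows": "0.4 0 0.1 0 0;0.4 0 0.1 0 0"}}

```text
time_s: 23.15
eef_pos: [487.9, -14.3, 23.5]
ee_rot: [0.517, 0.483, 0.517, -0.483]
force: [0.5, 0.4, -0.1]
grip_width: 0.401
```

Run:
```python
from h import *
p=look('wrist','w23.png')
```

```text
23.15 [487.9 -14.3  23.5] [ 0.5  0.4 -0.1] 0.4009103863494532
```

View pics/w23.png

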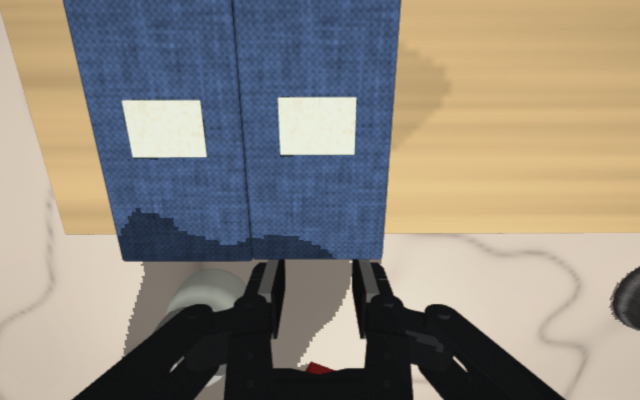

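{"method": "send_rows", "body": {"rows": "0.4 0 -0.3 0 0;0.3 0 -0.3 0.5 0;0.3 0 -0.3 0.5 0;0.3 0 0 0.5 0;0.3 0 0.1 0.5 0;0.3 0 0.1 0.5 0"}}

```text
time_s: 23.8
eef_pos: [489.3, -19.2, 23.3]
ee_rot: [0.517, 0.482, 0.517, -0.483]
force: [0.2, 1.1, 0.5]
grip_width: 0.303
```

{"method": "send_rows", "body": {"rows": "0.3 0 0.1 0 0;0.3 0 0.1 0 0"}}

```text
time_s: 24.0
eef_pos: [489.3, -19.1, 23.3]
ee_rot: [0.516, 0.482, 0.518, -0.483]
force: [-5.4, -1.7, 4.1]
grip_width: 0.298
```

{"method": "send_rows", "body": {"rows": "0.3 0 0.1 0 0;0.3 0 0.1 0 0"}}

```text
time_s: 24.2
eef_pos: [489.2, -19.1, 23.2]
ee_rot: [0.516, 0.481, 0.518, -0.484]
force: [-11.2, -3.3, 8.3]
grip_width: 0.303
```

It stops hard at once, so the box is on the fence. Retracting clear for a final check.

{"method": "send_rows", "body": {"rows": "0.3 0 -0.4 0 0;0.3 0 -1.5 0 0;0.3 -2 -2.5 0 0;0.3 -7 -2.5 0 0;0.3 -12 -2.5 0 0;0.3 -17 -2 0 0;0.3 -21 0 0 0;0.3 -21 1 0 0;0.3 -21 1 0 0;0.3 -21 1 0 0"}}

```text
time_s: 25.2
eef_pos: [500.4, -18.2, 231.8]
ee_rot: [0.516, 0.482, 0.518, -0.483]
force: [0.1, -0.5, 0.5]
grip_width: 0.302
```

Run:
```python
from h import *
p=look('wrist','w24.png',('neighbour','weight','jar','cone'))
im=p['pixels'][:,:,::-1]
a=cv2.resize(im[0:190,210:400],None,fx=3.1,fy=3.1,interpolation=cv2.INTER_CUBIC);cv2.imwrite('pics/w24z.png',a)
p=look('scene','s24.png')
```

```text
25.2 [500.4 -18.2 231.8] [ 0.1 -0.5  0.5] 0.30237983773631905
neighbour [([564.0, 51.0, 16.0], 0.71)]
weight [([590.0, -221.0, 16.0], 0.97)]
jar [([428.0, 54.0, 2.0], 0.71)]
cone [([454.0, -256.0, 2.0], 0.89)]
25.45 [500.8 -18.4 232.9] [ 0.9 -0.3  0.1] 0.29471980861927594
```

View pics/w24z.png

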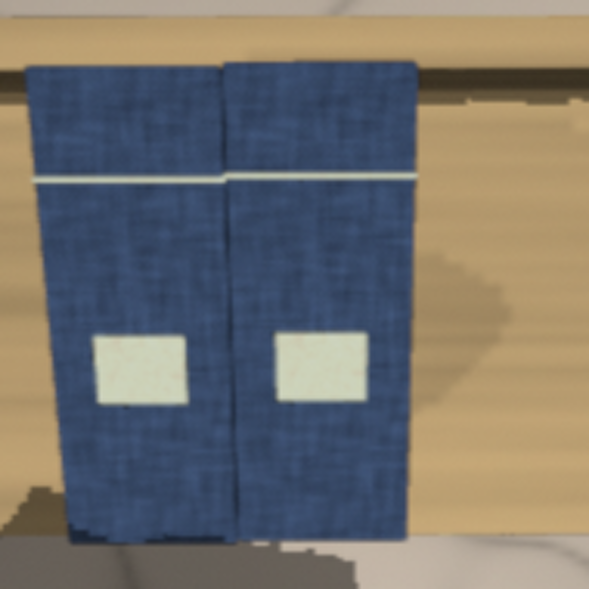

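View pics/s24.png

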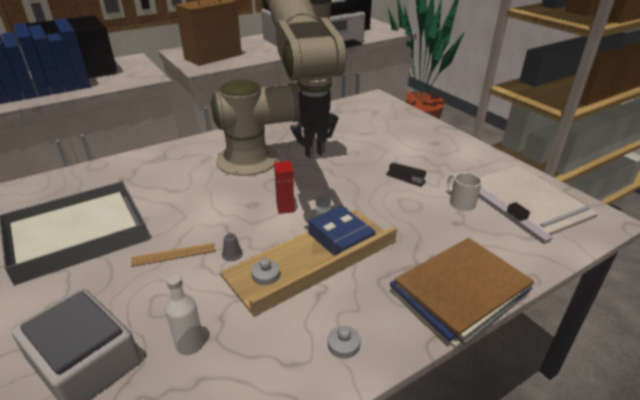

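```bash
python3 -c "
from rig import workorder; print(workorder.finish_job())"
```

```text
the job is handed in; nothing more can be done
None
```

The box now lies on the riser, with its far end against the fence and its side flush against the other box. I handed the job in at about 25.5 s of the 64 s allowed.

**How it was done:** I gripped the box lightly near its top and tipped it over the riser's front edge until it lay flat. Then I pushed its near end to the fence, and pushed its right side to the neighbour with two spread fingertips.

**Last checks:**
- **Fence:** a final nudge on the near end stopped dead, rising to about 11 N with no movement. That was where I expected the fence contact to be.
- **Neighbour:** the wrist view shows the seam closed along its whole length. The sideways push peaked at about 6 N. In the last 0.2 mm step the two boxes moved together, so the neighbour probably shifted by a few tenths of a millimetre at most.
- **Everything else:** the weight, jar and cone were found within about 4 mm of where they started, which is within the detector's error. The red look-alike, mug, stapler and bottle look unmoved in the last picture.

The neighbour's far end sits about 1 mm further from the fence than the box's, which fits the 2 mm its starting position allowed. No check failed or disagreed.

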